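# Find the sugar tin by its weight

## Robot

A 6-joint arm with a two-finger parallel gripper is mounted at the origin on the work surface. World frame = base frame: x ahead of the robot, y to its left, z up, the work surface at z = 0. Lengths are in m, angles in rad, forces in N, time in s.
With the tool pointing down it reaches from about 0.35 to 0.975 m from the base axis. Payload 4.9 kg.
Tool frame: the origin (TCP) lies on the front face of the gripper's body, between the roots of the fingers; the fingertips stand 73 mm ahead of it and the grasp point (between the pads) lies 54 mm ahead of it; z points along the fingers, y is the line along which they close (so a half turn about z gives the same grasp; the last joint's range is limited). The gripper opens to 85 mm and grips with 20 to 120 N. Pads are 22 mm wide; open, the fingers measure 114 mm over their backs; the gripper's body (76 mm by 85 mm) begins 54 mm behind the grasp point. The pads swing forward as they close: fully open they stand 13 mm farther back than shut.
Start: joints at [1.158, 0.053, 1.613, -0, 1.476, -0.119], TCP at [0.181, 0.598, 0.304] pointing down, gripper open.
Joint ranges: [-3.01, 3.01], [-1.01, 2.22], [0.06, 2.58], [-1.02, 4.17], [0.09, 2.62], [-3.14, 3.14]. Speed limits (rad/s): [2.57, 2.57, 3.14, 3.14, 3.14, 3.14].

## Interface

Orientations are given as a rotation vector (axis times angle).
In Python, from station import status, imaging, order gives the robot as it stands.
- The arm moves only by the tool arm_command, never from a script. Its argument "increments" is a list of rows, each an object with "slide": the shift along the tool's x, y, z in m, a list of three; "spin": the turn about the tool's z in degrees; "gripper": the opening, from -1 (shut) to 1 (fully open). In form: [{"slide": [x, y, z], "spin": spin, "gripper": gripper}, ...]. A call has 1 to 8 rows; each row is the pose to reach, as a shift and turn from the pose commanded when the call began, along the tool's axes at that moment; what a row does not reach only later rows make up. A row lasts 1/12 s, in which the tool goes at most 41.7 mm and 7.16 degrees, less where a joint would pass 70% of its speed; a pose out of reach is approached as far as the arm can. A call with a gripper value outside its range is refused whole. The fingers move at their own pace and stop on an object; "newtons" is the grip in N (left out, the last holds). Time passes only in rows, so rows that repeat a pose let the fingers close. It gives the time, the measured TCP pose, the force, the opening and the grip force at its end, in the units of the state.
- status.get_obs(): the state, without advancing time (a new reading comes with each control period).
- imaging.get_image(name): name is "side" or "top"; returns a dict with "frame" (480x640x3 uint8, red, green, blue), "vfov" (degrees; the focal length in pixels is half the picture's height over the tangent of half this angle, whatever the lens; pixels are square), "cx", "cy" (the principal point, pixels), "view" (4x4, takes a point from world to camera coordinates). Camera axes: x right, y up, looking along -z (the intrinsics and any distortion apply to the point x, -y, -z); pixel columns grow to the right and rows downward; lengths in m; the calibration is good to about 2 mm. A picture is of the moment at which its call begins. There is no depth.
- order.finish_job(): hands the job in; it is judged then, once.
The state is a dict: "t": time; "q": joint angles; "dq": joint speeds; "effort": joint torques, N m; "tool_pos": TCP position; "tool_rot": TCP orientation; "contact_force": force on the tool from outside, world axes, zero at the start; "wrist_torque": the same for the moment, N m; "opening": finger opening in m; "grip_force": force on a finger pad.
Only numpy, scipy, OpenCV 4.12 (cv2) and the standard library are available. Lean on these libraries where they do the work, as an engineer would, in place of code of your own. Each camera call takes 0.05 s, during which the arm holds its last target. There are 200 camera calls.

## Task

Someone left the saucepan lid lying on top of the three blue canisters: lift it off and put it on its saucepan, properly seated. Then heft the canisters, which look alike, to find the heaviest (the sugar), setting the others back to stand on their round tray, and finish while holding the heaviest up in the gripper, upright and still, clear of everything and with its underside at least 12 cm above the tray. Keep the canisters upright all the time, set them and the lid down rather than drop them, and leave the pan, bowl, mug and pepper mill where they stand.

Things in the scene. Friction and masses are not known exactly. Their poses are not given: they have to be found in the camera images.
- tray: round wooden tray on the worktop, left or right of the robot (the pan is on the other side), fixed, 224 mm across, flat top 12 mm above its origin (centre of its underside, z up), edge bead 4 mm higher. The canisters stand on it in a triangle about 53 mm from its centre; closing the gripper at right angles to the line from the tray centre to a canister keeps both fingers clear of the others
- tin_a: one of three canisters that look the same: blue closed tin with steel lid fixed on, round, straight-sided, 64 mm in diameter (65 at the steel bands), 120 mm high. Origin: centre of its underside, z up; yaw means nothing. Centres about 92 mm apart. One (sugar, any of the three) weighs 0.39 to 0.47 kg, the other two 0.12 to 0.21 kg. The contents can shift by 3 mm
- tin_b: one of three canisters that look the same: blue closed tin with steel lid fixed on, round, straight-sided, 64 mm in diameter (65 at the steel bands), 120 mm high. Origin: centre of its underside, z up; yaw means nothing. Centres about 92 mm apart. One (sugar, any of the three) weighs 0.39 to 0.47 kg, the other two 0.12 to 0.21 kg. The contents can shift by 3 mm
- tin_c: one of three canisters that look the same: blue closed tin with steel lid fixed on, round, straight-sided, 64 mm in diameter (65 at the steel bands), 120 mm high. Origin: centre of its underside, z up; yaw means nothing. Centres about 92 mm apart. One (sugar, any of the three) weighs 0.39 to 0.47 kg, the other two 0.12 to 0.21 kg. The contents can shift by 3 mm
- lid: metal saucepan lid, 0.25 to 0.39 kg, lying knob up on the canisters, hiding them from above. Origin: centre of its underside, z up. Going up: plug 140 mm in diameter, 8 mm deep, goes into the pan; flange 168 mm in diameter, 4 mm thick, rests on the rim; dome up to 22 mm; stem 16 mm in diameter; round black knob 32 mm in diameter, 32 to 54 mm above the origin, gripped from above
- pan: open metal saucepan standing loose on the worktop, 1.1 kg: outer diameter 160 mm, inner 152 mm, rim 85 mm above its origin (centre of its underside, z up). Black handle 22 mm wide along its own +x, away from the robot, to 242 mm from the axis, 63 to 77 mm above the worktop. With the lid seated the lid's origin is 77 mm above the pan's
- bowl: white bowl, 124 mm across and 60 mm high, beyond the work; leave it. Origin: centre of its underside
- mug: blue mug, 80 mm across with a handle on its own +y side, 92 mm high, near the robot; leave it. Origin: centre of its underside
- mill: dark wooden pepper mill, 48 mm across and 112 mm high, between the tray and the pan; leave it. Origin: centre of its underside
There are look-alikes about, which are no part of the job. What is shaped like the tin_b but green or pink is not meant.

How it is judged:
By the outcome, as a careful person would: the job done as asked, in the order asked, and still so for the second after the job is handed in, while the arm keeps its last pose, push and grip.
It also fails if it takes over 72 s, if anything falls off the work surface, if the arm or the gripper's body presses on something with over 40 N, if the wrist force passes 120 N, or if a joint passes its speed limit or range.

## Working session

There is one attempt and no reset: what is moved stays moved. The work goes in short steps, Python scripts to look and compute and a tool call to move; the robot and the scene stay as the last step left them, time stands still between calls to the robot, and variables do not carry over. Pictures are saved under pics/ and viewed, at most 10 in all, crops included, and the job is handed in when it is done.

Besides the shell and the picture viewer there is one more tool, called after "Emit:" as a command line: name --argument value ..., lists and objects as JSON in quotes. arm_command: Moves the arm, as the interface text tells. Its arguments: {"type":"object","properties":{"increments":{"type":"array","items":{"type":"object","properties":{"slide":{"type":"array","items":{"type":"number"}},"spin":{"type":"number"},"gripper":{"type":"number"}}}},"newtons":{"type":"number"}},"required":["increments"]}

```bash
mkdir -p pics; ls; python3 - <<'E'
from station import status, imaging
import cv2,numpy as np
o=status.get_obs(); print({k:np.round(v,4).tolist() for k,v in o.items()})
for n in("top","side"):
    d=imaging.get_image(n); cv2.imwrite(f"pics/{n}0.png",d["frame"][:,:,::-1]); print(n,[k for k in d],d["vfov"],d["cx"],d["cy"],d["view"].round(4).tolist(),{k:v for k,v in d.items() if k not in("frame","view")})
E
```

```text
pics
{'t': 0.0, 'q': [1.158, 0.0534, 1.6143, -0.0, 1.476, -0.119], 'dq': [0.0009, -0.0001, 0.001, -0.0021, 0.002, -0.0016], 'effort': [-0.0002, -39.3688, -37.0176, -0.0002, 0.0071, -0.0], 'tool_pos': [0.1808, 0.5978, 0.3027], 'tool_rot': [-0.4597, -3.1073, 0.0031], 'contact_force': [0.5266, 0.0235, -0.1878], 'wrist_torque': [-0.0008, 0.0339, -0.0066], 'grip_force': 0.0, 'opening': 0.0853}
top ['frame', 'vfov', 'cx', 'cy', 'view'] 43.722508236586656 315.6529175465303 255.2107450345807 [[0.0202, -0.9996, -0.0199, -0.0994], [0.9876, 0.0168, 0.156, -0.6084], [-0.1556, -0.0228, 0.9876, -1.4384], [0.0, 0.0, 0.0, 1.0]] {'vfov': 43.722508236586656, 'cx': 315.6529175465303, 'cy': 255.2107450345807}
side ['frame', 'vfov', 'cx', 'cy', 'view'] 56.83138661547027 314.5860614684719 237.7505871278695 [[0.963, -0.2689, -0.0165, -0.606], [0.1883, 0.6281, 0.755, -0.133], [-0.1927, -0.7302, 0.6555, -0.857], [0.0, 0.0, 0.0, 1.0]] {'vfov': 56.83138661547027, 'cx': 314.5860614684719, 'cy': 237.7505871278695}
```

View pics/top0.png

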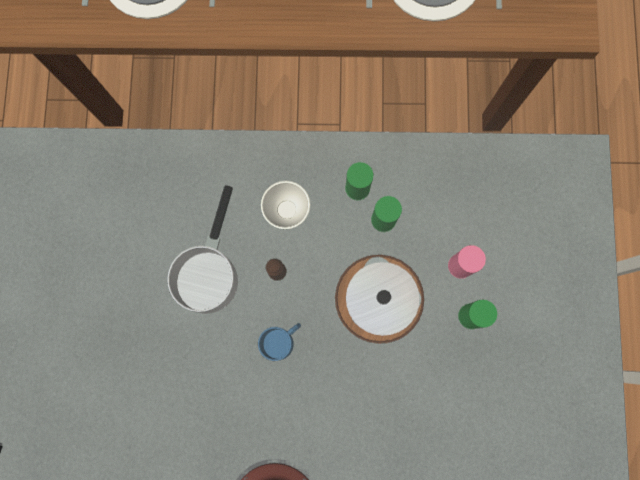

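View pics/side0.png

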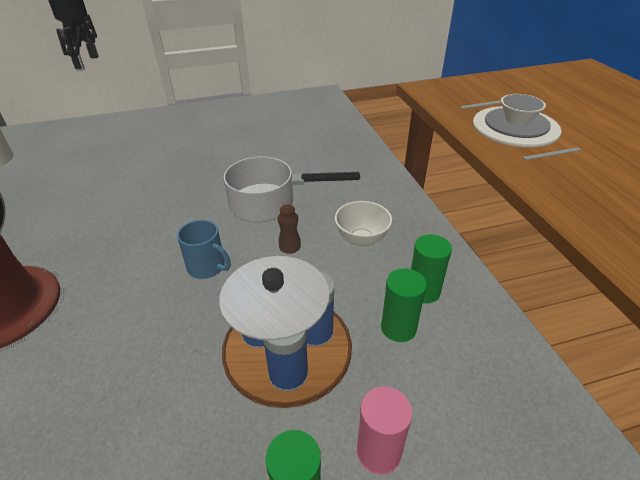

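The top view shows the lid on the tray with its knob at (384,297), and the pan at (202,280) with its handle running up to (228,188). The mill is at (276,268), the mug at (277,343) and the bowl at (286,205).

Possible mix-ups:
- **Canisters:** the green tins at (360,178), (387,212) and (482,314), and the pink tin at (468,260), have the same shape. The blue mug at (277,343) has the same colour.
- **Knob:** the mill top at (276,268) is also dark and round.

I choose the black knob on the metal lid at top (384,297), side (273,279). The blue tins beneath it are at side (288,360), (318,310) and (255,335).

```bash
cat > h.py <<'E'
import cv2,numpy as np
from station import status, imaging, order
def cam(n):
    d=imaging.get_image(n); d["f"]=240/np.tan(np.radians(d["vfov"])/2); d["bgr"]=np.ascontiguousarray(d["frame"][:,:,::-1]); d["hsv"]=cv2.cvtColor(d["bgr"],cv2.COLOR_BGR2HSV); return d
def ray(d,p):
    R,t=d["view"][:3,:3],d["view"][:3,3]
    return -R.T@t, R.T@np.array([(p[0]-d["cx"])/d["f"],-(p[1]-d["cy"])/d["f"],-1.])
def plane(d,p,z):
    c,v=ray(d,p); return c+v*(z-c[2])/v[2]
def tri(d1,p1,d2,p2):
    c1,v1=ray(d1,p1);c2,v2=ray(d2,p2)
    s=np.linalg.lstsq(np.stack([v1,-v2],1),c2-c1,rcond=None)[0]
    a,b=c1+v1*s[0],c2+v2*s[1]; return (a+b)/2,np.linalg.norm(a-b)
def proj(d,P):
    q=d["view"][:3,:3]@np.asarray(P,float)+d["view"][:3,3]
    return np.array([d["cx"]+d["f"]*q[0]/-q[2], d["cy"]-d["f"]*q[1]/-q[2]])
def blob(m,box,amin=30):
    "largest contour of mask inside box x0,y0,x1,y1"
    k=np.zeros(m.shape,np.uint8); x0,y0,x1,y1=box; k[y0:y1,x0:x1]=m[y0:y1,x0:x1]*255
    cs=cv2.findContours(k,cv2.RETR_EXTERNAL,cv2.CHAIN_APPROX_NONE)[0]
    return max(cs,key=cv2.contourArea)
def cen(c):
    m=cv2.moments(c); return np.array([m["m10"]/m["m00"],m["m01"]/m["m00"]])
def circ(d,c,z):
    "circle fit (x,y,r) of contour pixels cast on plane z"
    P=np.array([plane(d,p,z)[:2] for p in c.reshape(-1,2)])
    for _ in range(4):
        A=np.c_[2*P,np.ones(len(P))]; s=np.linalg.lstsq(A,(P**2).sum(1),rcond=None)[0]
        r=np.sqrt(s[2]+s[0]**2+s[1]**2); e=abs(np.hypot(*(P-s[:2]).T)-r); P=P[e<=max(np.percentile(e,90),.0015)]
    return np.round([s[0],s[1],r],4)
E
cat > m.py <<'E'
from h import *
t=cam("top"); s=cam("side")
H,S,V=[t["hsv"][:,:,i].astype(int) for i in range(3)]; V2=s["hsv"][:,:,2]
kt=cen(blob(V<60,(360,275,410,320))); ks=cen(blob(V2<60,(255,262,292,298)))
print("knob",kt,ks,tri(t,kt,s,ks),plane(t,kt,.175))
def sm(d,lo,hi): return cv2.inRange(d["hsv"],lo,hi)>0
lid=blob((V>165)&(S<60),(330,250,430,350)); print("lid flange z.142",circ(t,lid,.142), cv2.boundingRect(lid))
tray=blob((S>70)&(H<25),(325,245,435,350)); print("tray z.014",circ(t,tray,.014),cv2.boundingRect(tray))
pan=blob((V>140)&(S<40),(150,235,245,320)); print("pan z.085",circ(t,pan,.085),cv2.boundingRect(pan), cv2.contourArea(pan))
print("mug",plane(t,(277,343),.092),"mill",plane(t,cen(blob(V<75,(262,255,292,285))),.08),"bowl",plane(t,(286,205),.06),"handle tip",plane(t,(228,188),.07))
for p in((360,173),(388,206),(483,314),(471,258)): print("decoy",plane(t,p,.12).round(3))
v=t["bgr"].copy()
for c in(lid,tray,pan): cv2.drawContours(v,[c],-1,(0,0,255),1)
cv2.imwrite("pics/c1.png",np.hstack([cv2.resize(v[230:360,150:440],(580,260)),cv2.resize(s["bgr"][250:410,200:370],(212,260)) ]))
E
python3 m.py
```

```text
Traceback (most recent call last):
  File "m.py", line 4, in <module>
    kt=cen(blob(V<60,(360,275,410,320))); ks=cen(blob(V2<60,(255,262,292,298)))
  File "h.py", line 23, in cen
    m=cv2.moments(c); return np.array([m["m10"]/m["m00"],m["m01"]/m["m00"]])
                                       ~~~~~~~~^~~~~~~~~
ZeroDivisionError: float division by zero
```

```bash
python3 - <<'E'
from h import *
t=cam("top"); s=cam("side")
for d,p in((t,(384,297)),(t,(384,300)),(s,(273,279)),(t,(382,270)),(t,(420,300)),(t,(205,280)),(t,(172,280)),(t,(300,300)),(t,(276,268)),(s,(290,365))): print(p,d["hsv"][p[1],p[0]])
E
sed -i 's/m=cv2.moments(c);/m=cv2.moments(c)\n    if m["m00"]==0: return c.reshape(-1,2).mean(0)\n   /' h.py; python3 m.py
```

```text
(384, 297) [ 0  4 67]
(384, 300) [30 11 69]
(273, 279) [45  9 59]
(382, 270) [ 30   9 200]
(420, 300) [ 70  14 164]
(205, 280) [ 48   6 203]
(172, 280) [ 15   9 112]
(300, 300) [ 65  10 148]
(276, 268) [10 90 88]
(290, 365) [109 132  95]Traceback (most recent call last):
  File "m.py", line 4, in <module>
    kt=cen(blob(V<60,(360,275,410,320))); ks=cen(blob(V2<60,(255,262,292,298)))
           ~~~~^^^^^^^^^^^^^^^^^^^^^^^^
  File "h.py", line 21, in blob
    return max(cs,key=cv2.contourArea)
ValueError: max() iterable argument is empty
```

```bash
sed -i 's/V<60/V<100/; s/V2<60/V2<100/; s/V<75/V<110/' m.py; sed -i 's/(V>165)&(S<60)/(S<45)/; s/(V>140)&(S<40)/(abs(V-cv2.medianBlur(t["hsv"][:,:,2],31).astype(int)*0-148)>14)/' m.py; python3 m.py
```

```text
knob [383.49606299 296.65354331] [272.52256944 279.30512153] (array([ 0.49884379, -0.24479336,  0.17338181]), np.float64(7.600400234169166e-05)) [ 0.49873719 -0.24464629  0.175     ]
lid flange z.142 [ 0.4963 -0.2383  0.1229] (330, 250, 100, 100)
tray z.014 [ 0.5093 -0.2468  0.1071] (336, 255, 88, 88)
pan z.085 [0.5409 0.1834 0.0839] (167, 239, 71, 75) 3681.0
mug [ 0.39223967 -0.00231996  0.092     ] mill [0.56927271 0.00709386 0.08      ] bowl [ 0.73367072 -0.01179514  0.06      ] handle tip [0.772519   0.13354321 0.07      ]
decoy [ 0.801 -0.192  0.12 ]
decoy [ 0.72 -0.26  0.12]
decoy [ 0.468 -0.479  0.12 ]
decoy [ 0.598 -0.454  0.12 ]
```

View pics/c1.png

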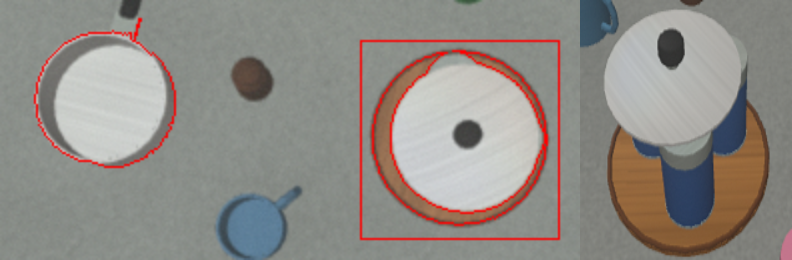

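The crop confirms the black knob on the metal lid, with blue tins beneath and one tin's rim peeking out at the top. The triangulated knob height of 0.173 m agrees with the expected 0.175 m. The pan outline mixes rim and wall, so I'll refit it using only the rim arc.

```bash
cat >> h.py <<'E'
from scipy.optimize import least_squares
def fixr(P,r):
    s=least_squares(lambda c:np.hypot(*(P-c).T)-r,P.mean(0),loss="soft_l1",f_scale=.001); return s.x.round(4),np.sqrt(np.median(s.fun**2)).round(5)
def arc(d,c,z,r,guess,side):
    "fit fixed-r circle on the arc away from (side=1) or toward (-1) the camera foot"
    C=ray(d,(0,0))[0][:2]; u=np.array(guess)-C; u/=np.linalg.norm(u)
    P=np.array([plane(d,p,z)[:2] for p in c.reshape(-1,2)]); w=P-guess; n=np.linalg.norm(w,axis=1)
    P=P[(side*(w@u)/n>.1)&(abs(n-r)<.015)]; return fixr(P,r)+(len(P),)
E
cat > m2.py <<'E'
from h import *
t=cam("top"); s=cam("side"); V=t["hsv"][:,:,2].astype(int)
print("cam",ray(t,(0,0))[0].round(3))
pan=blob(abs(V-148)>14,(150,235,245,320)); g=[.535,.19]
for _ in range(2): r=arc(t,pan,.085,.080,g,1); g=r[0]; print("rim",r)
print("base",arc(t,pan,0.,.080,g,-1))
V2=s["hsv"][:,:,2].astype(int)
h,S=t["hsv"][:,:,0],t["hsv"][:,:,1]
tray=blob((S>60)&(h<25),(325,245,435,350)); P=np.array([plane(t,p,.014)[:2] for p in cv2.convexHull(tray).reshape(-1,2)]); print("tray",fixr(P,.112))
v=s["bgr"].copy()
for a in np.linspace(0,6.28,60): cv2.circle(v,tuple(proj(s,[*(g+.08*np.array([np.cos(a),np.sin(a)])),.085]).astype(int)),0,(0,0,255),-1)
w=t["bgr"].copy()
for a in np.linspace(0,6.28,60): cv2.circle(w,tuple(proj(t,[*(g+.08*np.array([np.cos(a),np.sin(a)])),.085]).round().astype(int)),0,(0,0,255),-1)
cv2.imwrite("pics/c2.png",np.hstack([cv2.resize(v[140:230,210:330],(400,300)),cv2.resize(w[230:320,150:270],(400,300))]))
E
python3 m2.py
```

```text
cam [ 0.379 -0.122  1.513]
rim (array([0.5435, 0.1884]), np.float64(0.00067), 90)
rim (array([0.5435, 0.1884]), np.float64(0.00067), 88)
base (array([0.5448, 0.1914]), np.float64(0.00072), 86)
tray (array([ 0.5091, -0.2483]), np.float64(0.00195))
```

View pics/c2.png

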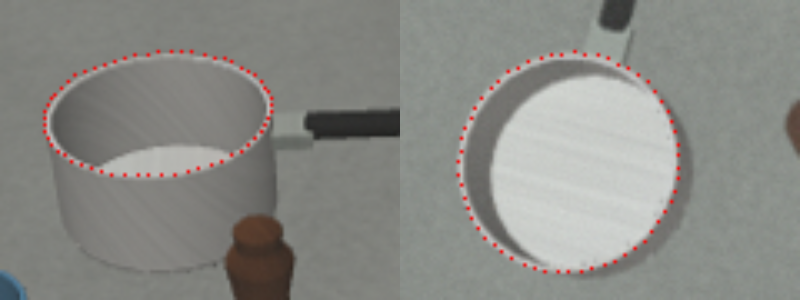

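The rim overlay fits in both views, with the pan at (0.544, 0.189) and the tray at (0.509, -0.248). Now the first move, towards the lid.

```bash
cat > g.py <<'E'
# usage: g.py x y z [yaw_deg of closing line]: slide and spin needed from the present pose
import sys,numpy as np
from station import status
from scipy.spatial.transform import Rotation as Ro
a=[float(v) for v in sys.argv[1:]]; o=status.get_obs(); R=Ro.from_rotvec(o["tool_rot"]).as_matrix()
y=np.degrees(np.arctan2(R[1,1],R[0,1]))
print("t",round(o["t"],2),"pos",np.round(o["tool_pos"],4),"yaw",round(y,1),"q",np.round(o["q"],2),"op",round(o["opening"],4),"grip",round(o["grip_force"],1),"F",np.round(o["contact_force"],2))
if len(a)>=3: print("slide",np.round(R.T@(np.array(a[:3])-o["tool_pos"]),4))
if len(a)==4: print("spin",round(-((a[3]-y+90)%180-90),1))
E
python3 g.py 0.5 0.2 0.304; python3 g.py .499 -.245 .304
```

```text
t 0.6 pos [0.181  0.5982 0.3039] yaw 73.2 q [ 1.16  0.05  1.61 -0.    1.48 -0.12] op 0.0854 grip 0.0 F [-0.61  1.03 -0.92]
slide [-4.207e-01 -2.888e-01 -1.000e-04]
t 0.6 pos [0.181  0.5982 0.3039] yaw 73.2 q [ 1.16  0.05  1.61 -0.    1.48 -0.12] op 0.0854 grip 0.0 F [-0.61  1.03 -0.92]
slide [-5.485e-01 -7.150e-01 -1.000e-04]
```

Emit:
arm_command --increments '[{"slide":[-0.04,-0.03,0],"spin":0,"gripper":1},{"slide":[-0.08,-0.055,0],"gripper":1,"spin":0},{"slide":[-0.11,-0.075,0],"gripper":1,"spin":0},{"slide":[-0.14,-0.1,0],"gripper":1,"spin":0},{"slide":[-0.17,-0.12,0],"gripper":1,"spin":0},{"slide":[-0.2,-0.14,0],"gripper":1,"spin":0},{"slide":[-0.23,-0.16,0],"gripper":1,"spin":0},{"slide":[-0.26,-0.18,0],"gripper":1,"spin":0}]'

```text
t: 1.27
tool_pos: [0.3785, 0.349, 0.3043]
tool_rot: [0.46, 3.107, 0.001]
contact_force: [0.1, 0.8, 0.1]
opening: 0.0859
grip_force: 0.0
```

```bash
python3 g.py .499 -.245 .304
```

```text
t 1.27 pos [0.3785 0.349  0.3043] yaw 73.2 q [ 0.6  -0.22  1.86 -0.    1.49 -0.68] op 0.0859 grip 0.0 F [0.14 0.84 0.11]
slide [-0.2873 -0.5337  0.    ]
```

Emit:
arm_command --increments '[{"slide":[-0.15,-0.27,0]},{"slide":[-0.15,-0.27,0]},{"slide":[-0.15,-0.27,0]},{"slide":[-0.15,-0.27,0]},{"slide":[-0.15,-0.27,0]},{"slide":[-0.15,-0.27,0]},{"slide":[-0.15,-0.27,0]},{"slide":[-0.15,-0.27,0]}]'

```text
validation failed for argument at $.in...
```

```bash
python3 g.py .499 -.245 .28
```

```text
t 1.27 pos [0.3785 0.349  0.3043] yaw 73.2 q [ 0.6  -0.22  1.86 -0.    1.49 -0.68] op 0.0859 grip 0.0 F [0.14 0.84 0.11]
slide [-0.2873 -0.5337  0.024 ]
```

All three fields are needed in each row.

Emit:
arm_command --increments '[{"slide":[-0.15,-0.27,0],"spin":0,"gripper":1},{"slide":[-0.15,-0.27,0],"spin":0,"gripper":1},{"slide":[-0.15,-0.27,0],"spin":0,"gripper":1},{"slide":[-0.15,-0.27,0],"spin":0,"gripper":1},{"slide":[-0.15,-0.27,0],"spin":0,"gripper":1},{"slide":[-0.15,-0.27,0],"spin":0,"gripper":1},{"slide":[-0.15,-0.27,0],"spin":0,"gripper":1},{"slide":[-0.15,-0.27,0],"spin":0,"gripper":1}]'

```text
t: 1.93
tool_pos: [0.4435, 0.0449, 0.3043]
tool_rot: [0.466, 3.105, -0.002]
contact_force: [0.1, 0.8, 0.2]
opening: 0.0854
grip_force: 0.0
```

```bash
python3 g.py .499 -.245 .28
```

```text
t 1.93 pos [0.4435 0.0449 0.3043] yaw 72.9 q [-0.07 -0.4   2.01 -0.    1.53 -1.34] op 0.0854 grip 0.0 F [0.11 0.85 0.24]
slide [-0.1381 -0.2608  0.0248]
```

Emit:
arm_command --increments '[{"slide":[-0.137,-0.262,0.024],"spin":0,"gripper":1},{"slide":[-0.137,-0.262,0.024],"spin":0,"gripper":1},{"slide":[-0.137,-0.262,0.024],"spin":0,"gripper":1},{"slide":[-0.137,-0.262,0.024],"spin":0,"gripper":1},{"slide":[-0.137,-0.262,0.024],"spin":0,"gripper":1},{"slide":[-0.137,-0.262,0.024],"spin":0,"gripper":1},{"slide":[-0.137,-0.262,0.024],"spin":0,"gripper":1},{"slide":[-0.137,-0.262,0.024],"spin":0,"gripper":1}]'

```text
t: 2.6
tool_pos: [0.4983, -0.2471, 0.2791]
tool_rot: [-0.468, -3.106, 0.003]
contact_force: [-0.0, -0.2, -0.2]
opening: 0.0857
grip_force: 0.0
```

```bash
python3 g.py .4988 -.2447 .231
```

```text
t 2.6 pos [ 0.4983 -0.2471  0.2791] yaw 72.9 q [-0.59 -0.09  1.8  -0.    1.44 -1.86] op 0.0857 grip 0.0 F [-0.04 -0.21 -0.19]
slide [0.0003 0.0025 0.0481]
```

Emit:
arm_command --increments '[{"slide":[0,0.002,0.03],"spin":0,"gripper":1},{"slide":[0,0.002,0.048],"spin":0,"gripper":1},{"slide":[0,0.002,0.048],"spin":0,"gripper":1},{"slide":[0,0.002,0.048],"spin":0,"gripper":-0.6},{"slide":[0,0.002,0.048],"spin":0,"gripper":-0.6},{"slide":[0,0.002,0.048],"spin":0,"gripper":-0.6},{"slide":[0,0.002,0.048],"spin":0,"gripper":-0.6},{"slide":[0,0.002,0.048],"spin":0,"gripper":-0.6}]' --newtons 60

```text
t: 3.27
tool_pos: [0.4997, -0.2405, 0.2341]
tool_rot: [0.459, 3.105, -0.005]
contact_force: [-0.3, 1.3, -1.2]
opening: 0.0304
grip_force: 59.4
```

```bash
python3 g.py .4988 -.2447 .31
```

```text
t 3.27 pos [ 0.4997 -0.2405  0.2341] yaw 73.2 q [-0.58 -0.06  1.85 -0.    1.35 -1.86] op 0.0304 grip 59.4 F [-0.33  1.27 -1.23]
slide [-0.0006 -0.0044 -0.0759]
```

Emit:
arm_command --increments '[{"slide":[0,0,0],"spin":0,"gripper":-0.6},{"slide":[0,0,-0.01],"spin":0,"gripper":-0.6},{"slide":[0,0,-0.03],"spin":0,"gripper":-0.6},{"slide":[0,0,-0.05],"spin":0,"gripper":-0.6},{"slide":[0,0,-0.07],"spin":0,"gripper":-0.6},{"slide":[0,0,-0.085],"spin":0,"gripper":-0.6},{"slide":[0,0,-0.09],"spin":0,"gripper":-0.6},{"slide":[0,0,-0.09],"spin":0,"gripper":-0.6}]'

```text
t: 3.93
tool_pos: [0.4993, -0.2398, 0.3235]
tool_rot: [0.459, 3.106, -0.001]
contact_force: [0.1, 0.0, -2.5]
opening: 0.0303
grip_force: 59.7
```

```bash
python3 g.py .544 .189 .32; python3 - <<'E'
from h import *
for n in("top","side"):
    d=cam(n); globals()[n]=d
cv2.imwrite("pics/c3.png",np.hstack([cv2.resize(top["bgr"][230:370,310:450],(400,400)),cv2.resize(side["bgr"][200:420,190:410],(400,400))]))
E
```

```text
t 3.93 pos [ 0.4993 -0.2398  0.3235] yaw 73.2 q [-0.58 -0.13  1.76  0.    1.51 -1.86] op 0.0303 grip 59.7 F [ 0.11  0.   -2.54]
slide [0.0813 0.4234 0.0031]
```

View pics/c3.png

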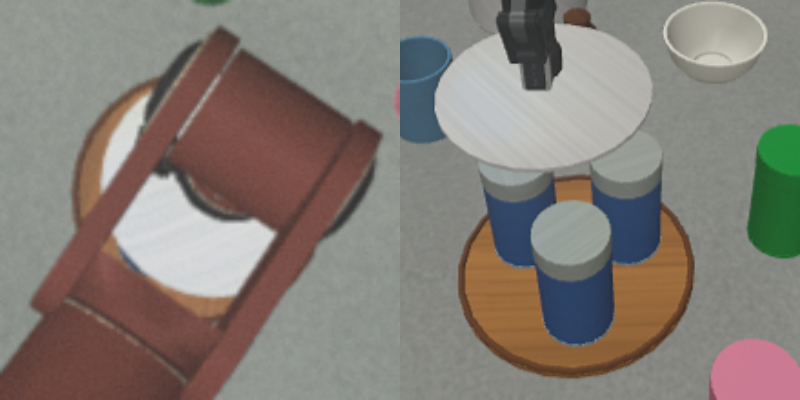

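Emit:
arm_command --increments '[{"slide":[0.003,0.015,0],"spin":0,"gripper":-0.6},{"slide":[0.008,0.04,0],"spin":0,"gripper":-0.6},{"slide":[0.014,0.07,0],"spin":0,"gripper":-0.6},{"slide":[0.02,0.1,0],"spin":0,"gripper":-0.6},{"slide":[0.025,0.13,0],"spin":0,"gripper":-0.6},{"slide":[0.031,0.16,0],"spin":0,"gripper":-0.6},{"slide":[0.037,0.19,0],"spin":0,"gripper":-0.6},{"slide":[0.043,0.22,0],"spin":0,"gripper":-0.6}]'

```text
t: 4.7
tool_pos: [0.5206, -0.0145, 0.32]
tool_rot: [-0.459, -3.105, -0.001]
contact_force: [-0.5, -0.2, -2.2]
opening: 0.03
grip_force: 59.8
```

Emit:
arm_command --increments '[{"slide":[0.006,0.03,0],"spin":0,"gripper":-0.6},{"slide":[0.012,0.06,0],"spin":0,"gripper":-0.6},{"slide":[0.018,0.09,0],"spin":0,"gripper":-0.6},{"slide":[0.023,0.12,0],"spin":0,"gripper":-0.6},{"slide":[0.028,0.15,0],"spin":0,"gripper":-0.6},{"slide":[0.034,0.18,0],"spin":0,"gripper":-0.6},{"slide":[0.037,0.195,0],"spin":0,"gripper":-0.6},{"slide":[0.038,0.203,0],"spin":0,"gripper":-0.6}]'

```text
t: 5.37
tool_pos: [0.5427, 0.1912, 0.3198]
tool_rot: [-0.455, -3.105, 0.001]
contact_force: [-0.4, -0.8, -2.3]
opening: 0.0298
grip_force: 60.0
```

```bash
python3 g.py .544 .189 .2; python3 - <<'E'
from h import *
top=cam("top"); side=cam("side")
cv2.imwrite("pics/c4.png",np.hstack([cv2.resize(top["bgr"][200:340,130:270],(400,400)),cv2.resize(side["bgr"][90:250,180:340],(400,400))]))
E
```

```text
t 5.37 pos [0.5427 0.1912 0.3198] yaw 73.3 q [ 0.21 -0.07  1.71  0.    1.51 -1.07] op 0.0298 grip 60.0 F [-0.4  -0.79 -2.31]
slide [-0.0023 -0.0016  0.1198]
```

View pics/c4.png

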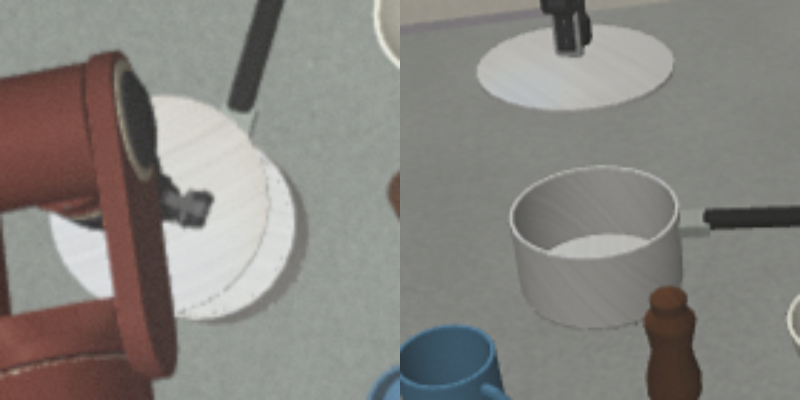

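```bash
python3 - <<'E'
from h import *
s=cam("side"); V=s["hsv"][:,:,2].astype(int)
print(V[120,225],V[118,200],V[150,300],V[105,190])
for th in(175,185):
  c=cv2.convexHull(blob(V>th,(195,95,300,140))); print(cv2.boundingRect(c),cv2.fitEllipse(c))
  P=lambda z:np.array([plane(s,p,z)[:2] for p in c.reshape(-1,2)])
  for z in(.222,.228,.234): print(z,circ(s,c,z),fixr(P(z),.084))
t=cam("top"); V=t["hsv"][:,:,2].astype(int)
E
```

```text
187 133 134 129
(211, 100, 78, 34) ((249.37489318847656, 116.68991088867188), (32.78341293334961, 77.44181823730469), 86.47264099121094)
0.222 [0.5416 0.2063 0.0809] (array([0.5442, 0.2063]), np.float64(0.00221))
0.228 [0.5402 0.1936 0.0797] (array([0.5436, 0.1948]), np.float64(0.00204))
0.234 [0.5389 0.1809 0.0786] (array([0.5432, 0.1834]), np.float64(0.00226))
(211, 109, 44, 25) ((230.7248992919922, 122.46885681152344), (19.369277954101562, 44.66102600097656), 110.310791015625)
0.222 [0.5386 0.2063 0.0774] (array([0.5462, 0.21  ]), np.float64(0.00198))
0.228 [0.5373 0.1936 0.0763] (array([0.546 , 0.1979]), np.float64(0.00217))
0.234 [0.5359 0.1809 0.0752] (array([0.5459, 0.1858]), np.float64(0.00238))
```

```bash
python3 - <<'E'
from h import *
s=cam("side"); V=cv2.GaussianBlur(s["hsv"][:,:,2],(3,3),0).astype(int)
c=cv2.convexHull(blob(V>158,(195,85,300,140))); print(cv2.boundingRect(c))
for z in(.222,.226,.23): print(z,circ(s,c,z))
t=cam("top"); V=cv2.GaussianBlur(t["hsv"][:,:,2],(3,3),0).astype(int)
c=blob(V>168,(140,225,250,320)); P=c.reshape(-1,2)
Q=np.array([plane(t,p,.229)[:2] for p in P]); w=Q-[.5435,.191]; n=np.hypot(*w.T)
m=(abs(n-.084)<.006)&((w[:,1]>.05)|(w[:,0]>.06)); print(m.sum(),P[:,0].min(),fixr(Q[m],.084))
E
python3 g.py .544 .189 .2
```

```text
(211, 100, 79, 34)
0.222 [0.5445 0.2054 0.0838]
0.226 [0.5435 0.1969 0.0831]
0.23 [0.5426 0.1884 0.0823]
34 185 (array([0.5437, 0.1856]), np.float64(0.00076))
t 5.67 pos [0.5438 0.1875 0.3215] yaw 73.1 q [ 0.2  -0.07  1.71 -0.    1.51 -1.07] op 0.0305 grip 60.0 F [-0.16 -0.03 -2.27]
slide [0.0002 0.0016 0.1215]
```

Emit:
arm_command --increments '[{"slide":[0,0.001,0.02],"spin":0,"gripper":-0.6},{"slide":[0,0.001,0.045],"spin":0,"gripper":-0.6},{"slide":[0,0.001,0.07],"spin":0,"gripper":-0.6},{"slide":[0,0.001,0.095],"spin":0,"gripper":-0.6},{"slide":[0,0.001,0.115],"spin":0,"gripper":-0.6},{"slide":[0,0.001,0.125],"spin":0,"gripper":-0.6},{"slide":[0,0.001,0.13],"spin":0,"gripper":-0.6},{"slide":[0,0.001,0.13],"spin":0,"gripper":-0.6}]'

```text
t: 6.33
tool_pos: [0.544, 0.1888, 0.1911]
tool_rot: [-0.461, -3.106, 0.001]
contact_force: [-0.2, -0.4, -1.4]
opening: 0.0305
grip_force: 60.1
```

```bash
python3 g.py .544 .189 .178
```

```text
t 6.33 pos [0.544  0.1888 0.1911] yaw 73.1 q [ 0.2   0.03  1.83 -0.    1.28 -1.07] op 0.0305 grip 60.1 F [-0.2  -0.37 -1.44]
slide [-0.      0.0002  0.0131]
```

Emit:
arm_command --increments '[{"slide":[0,0,0.003],"spin":0,"gripper":-0.6},{"slide":[0,0,0.006],"spin":0,"gripper":-0.6},{"slide":[0,0,0.009],"spin":0,"gripper":-0.6},{"slide":[0,0,0.011],"spin":0,"gripper":-0.6},{"slide":[0,0,0.011],"spin":0,"gripper":-0.6}]'

```text
t: 6.75
tool_pos: [0.5441, 0.1895, 0.1808]
tool_rot: [-0.46, -3.108, 0.0]
contact_force: [0.2, -0.5, -2.6]
opening: 0.0301
grip_force: 60.1
```

```bash
python3 g.py .544 .189 .178
```

```text
t 6.75 pos [0.5441 0.1895 0.1808] yaw 73.2 q [ 0.21  0.05  1.83  0.    1.26 -1.07] op 0.0301 grip 60.1 F [ 0.15 -0.54 -2.65]
slide [-0.     -0.0005  0.0028]
```

Still free, and at 0.1808 the plug is inside the rim. I'll lower it a little further.

Emit:
arm_command --increments '[{"slide":[0,0,0.002],"spin":0,"gripper":-0.6},{"slide":[0,0,0.003],"spin":0,"gripper":-0.6},{"slide":[0,0,0.003],"spin":0,"gripper":-0.6}]'

```text
t: 7.0
tool_pos: [0.5445, 0.1895, 0.1789]
tool_rot: [0.459, 3.107, 0.0]
contact_force: [-2.0, -1.5, 2.7]
opening: 0.0298
grip_force: 60.4
```

```bash
python3 g.py .544 .189 .178
```

```text
t 7.0 pos [0.5445 0.1895 0.1789] yaw 73.2 q [ 0.21  0.05  1.83 -0.    1.26 -1.07] op 0.0298 grip 60.4 F [-2.05 -1.46  2.66]
slide [ 0.0003 -0.0007  0.0009]
```

Contact comes at the expected height, so the lid is seated. Release and rise.

Emit:
arm_command --increments '[{"slide":[0,0,0],"spin":0,"gripper":-0.2},{"slide":[0,0,0],"spin":0,"gripper":0.4},{"slide":[0,0,0],"spin":0,"gripper":0.7},{"slide":[0,0,0],"spin":0,"gripper":1},{"slide":[0,0,-0.03],"spin":0,"gripper":1},{"slide":[0,0,-0.07],"spin":0,"gripper":1},{"slide":[0,0,-0.11],"spin":0,"gripper":1},{"slide":[0,0,-0.145],"spin":0,"gripper":1}]'

```text
t: 7.67
tool_pos: [0.5442, 0.1896, 0.3253]
tool_rot: [0.46, 3.107, 0.001]
contact_force: [0.4, 0.7, -0.0]
opening: 0.0856
grip_force: 0.0
```

Emit:
arm_command --increments '[{"slide":[-0.02,-0.03,0],"spin":0,"gripper":1},{"slide":[-0.02,-0.07,0],"spin":0,"gripper":1},{"slide":[-0.02,-0.11,0],"spin":0,"gripper":1},{"slide":[-0.02,-0.15,0],"spin":0,"gripper":1},{"slide":[-0.02,-0.19,0],"spin":0,"gripper":1},{"slide":[-0.02,-0.2,0],"spin":0,"gripper":1}]'

```text
t: 8.17
tool_pos: [0.5042, -0.0115, 0.323]
tool_rot: [0.466, 3.106, -0.003]
contact_force: [1.2, 0.9, -0.6]
opening: 0.0854
grip_force: 0.0
```

```bash
python3 g.py; cat > m3.py <<'E'
from h import *
t=cam("top"); s=cam("side")
V=cv2.GaussianBlur(t["hsv"][:,:,2],(3,3),0).astype(int)
k=cen(blob(V<100,(175,250,225,300))); V2=s["hsv"][:,:,2]; k2=cen(blob(V2<100,(235,120,285,175))); print("knob",k,k2,tri(t,k,s,k2))
b=cv2.morphologyEx(cv2.inRange(s["hsv"],(100,60,40),(125,255,200)),cv2.MORPH_OPEN,np.ones((3,3)))
for c in cv2.findContours(b,cv2.RETR_EXTERNAL,cv2.CHAIN_APPROX_NONE)[0]:
    if cv2.contourArea(c)>150: print("blue side",cv2.boundingRect(c),cv2.contourArea(c))
cv2.imwrite("pics/c5.png",np.hstack([cv2.resize(t["bgr"][230:370,150:430],(500,250)),cv2.resize(s["bgr"][130:410,170:390],(196,250))]))
E
python3 m3.py
```

```text
t 8.17 pos [ 0.5042 -0.0115  0.323 ] yaw 72.9 q [-0.17 -0.25  1.87 -0.    1.53 -1.44] op 0.0854 grip 0.0 F [ 1.16  0.92 -0.61]
knob [196.99671593 275.83087028] [242.06526807 137.22111222] (array([0.52711035, 0.17278608, 0.19160806]), np.float64(0.01801664668651502))
blue side (266, 345, 42, 44) 1272.0
blue side (296, 302, 38, 43) 1003.0
blue side (237, 301, 38, 46) 842.5
blue side (177, 220, 53, 59) 2151.0
blue side (442, 0, 198, 80) 12785.5
```

View pics/c5.png

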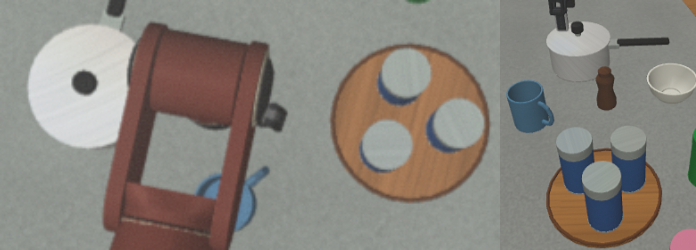

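The lid sits level on the pan, with its knob at top (197,276). The three canisters are clearly seen on the tray, tops near (377,271), (407,299) and (367,312). Now I'll measure them.

```bash
cat > m4.py <<'E'
from h import *
def tins(t=None):
    t=t or cam("top"); b=cv2.GaussianBlur(t["hsv"],(3,3),0)
    m=cv2.morphologyEx(((b[:,:,1]<60)&(b[:,:,2]>120)).astype(np.uint8)*255,cv2.MORPH_OPEN,np.ones((3,3)))
    out=[]
    for c in cv2.findContours(m,cv2.RETR_LIST,cv2.CHAIN_APPROX_NONE)[0]:
        if 300<cv2.contourArea(c)<1500:
            p=cen(c); g=plane(t,p,.130)[:2]
            if np.hypot(*(g-[.51,-.248]))<.1:
                r=arc(t,c,.132,.0325,g,1); r=arc(t,c,.132,.0325,r[0],1); out.append((p.round(1),)+r)
    return out
if __name__=="__main__":
    t=cam("top"); s=cam("side"); V=t["hsv"][:,:,2].astype(int)
    print("lid knob",plane(t,cen(blob(V<100,(180,260,215,295))),.12))
    o=tins(t); T=np.array([.509,-.248])
    from itertools import combinations
    for a in o:
        v=a[1]-T; ang=np.degrees(np.arctan2(*v[::-1])); print(a,"r",np.hypot(*v).round(4),"ang",ang.round(1),"close yaw",round((ang+90)%180,1),"sideproj",proj(s,[*a[1],.132]).round(),proj(s,[*a[1],.012]).round())
    print([np.hypot(*(a[1]-b[1])).round(4) for a,b in combinations(o,2)],"mean",np.mean([a[1] for a in o],0))
E
python3 m4.py; python3 g.py
```

```text
lid knob [0.54472845 0.18880924 0.12      ]
(array([366.2, 310.7]), array([ 0.4689, -0.2085]), np.float64(0.00041), 38) r 0.0563 ang 135.4 close yaw 45.4 sideproj [252. 285.] [259. 332.]
(array([406.3, 298.6]), array([ 0.4984, -0.3007]), np.float64(0.00041), 37) r 0.0538 ang -101.4 close yaw 168.6 sideproj [282. 326.] [287. 372.]
(array([376.9, 270.4]), array([ 0.5631, -0.2323]), np.float64(0.00068), 37) r 0.0563 ang 16.2 close yaw 106.2 sideproj [312. 284.] [314. 330.]
[np.float64(0.0968), np.float64(0.0972), np.float64(0.0942)] mean [ 0.51013333 -0.24716667]
t 8.37 pos [ 0.5056 -0.0073  0.3229] yaw 73.2 q [-0.16 -0.25  1.86  0.    1.53 -1.44] op 0.0857 grip 0.0 F [0.35 1.03 0.2 ]
```

The lid's knob is over the pan centre to within 1 mm. The three canisters are spaced 120° apart as described. First I'll heft canister A, at (0.470, -0.2095) with closing yaw 47°.

```bash
python3 g.py .470 -.2095 .23 46.8
```

```text
t 8.37 pos [ 0.5056 -0.0073  0.3229] yaw 73.2 q [-0.16 -0.25  1.86  0.    1.53 -1.44] op 0.0857 grip 0.0 F [0.35 1.03 0.2 ]
slide [-0.0245 -0.2039  0.0928]
spin 26.4
```

Emit:
arm_command --increments '[{"slide":[-0.005,-0.04,0.01],"spin":6,"gripper":1},{"slide":[-0.01,-0.08,0.02],"spin":12,"gripper":1},{"slide":[-0.015,-0.12,0.03],"spin":18,"gripper":1},{"slide":[-0.02,-0.16,0.04],"spin":24,"gripper":1},{"slide":[-0.0245,-0.195,0.055],"spin":26.4,"gripper":1},{"slide":[-0.0245,-0.204,0.08],"spin":26.4,"gripper":1},{"slide":[-0.0245,-0.204,0.09],"spin":26.4,"gripper":1},{"slide":[-0.0245,-0.204,0.09],"spin":26.4,"gripper":1}]'

```text
t: 9.03
tool_pos: [0.469, -0.2084, 0.2293]
tool_rot: [-1.154, -2.915, -0.003]
contact_force: [-0.5, 0.4, -0.6]
opening: 0.0855
grip_force: 0.0
```

```bash
python3 g.py .470 -.2095 .143 46.8
```

```text
t 9.03 pos [ 0.469  -0.2084  0.2293] yaw 46.8 q [-0.56 -0.16  1.94  0.    1.36 -1.38] op 0.0855 grip 0.0 F [-0.55  0.43 -0.64]
slide [-0.0021 -0.0001  0.0863]
spin 0.0
```

Emit:
arm_command --increments '[{"slide":[-0.001,0,0.03],"spin":0,"gripper":1},{"slide":[-0.001,0,0.06],"spin":0,"gripper":1},{"slide":[-0.001,0,0.08],"spin":0,"gripper":1},{"slide":[-0.001,0,0.086],"spin":0,"gripper":1},{"slide":[-0.001,0,0.086],"spin":0,"gripper":1},{"slide":[-0.001,0,0.086],"spin":0,"gripper":0.2},{"slide":[-0.001,0,0.086],"spin":0,"gripper":0.2},{"slide":[-0.001,0,0.086],"spin":0,"gripper":0.2}]' --newtons 40

```text
t: 9.7
tool_pos: [0.4723, -0.2112, 0.1497]
tool_rot: [1.155, 2.916, -0.001]
contact_force: [1.7, 0.2, 3.3]
opening: 0.0633
grip_force: 43.8
```

```bash
python3 g.py .470 -.2095 .143 46.8
```

```text
t 9.7 pos [ 0.4723 -0.2112  0.1497] yaw 46.8 q [-0.56 -0.06  1.99  0.    1.2  -1.38] op 0.0633 grip 43.8 F [1.72 0.22 3.32]
slide [ 0.0029 -0.0003  0.0067]
spin 0.0
```

Emit:
arm_command --increments '[{"slide":[0,0,0],"spin":0,"gripper":0.2},{"slide":[0,0,-0.006],"spin":0,"gripper":0.2},{"slide":[0,0,-0.015],"spin":0,"gripper":0.2},{"slide":[0,0,-0.025],"spin":0,"gripper":0.2},{"slide":[0,0,-0.03],"spin":0,"gripper":0.2},{"slide":[0,0,-0.03],"spin":0,"gripper":0.2},{"slide":[0,0,-0.03],"spin":0,"gripper":0.2},{"slide":[0,0,-0.03],"spin":0,"gripper":0.2}]'

```text
t: 10.37
tool_pos: [0.4702, -0.2107, 0.1765]
tool_rot: [-1.157, -2.92, -0.0]
contact_force: [-0.0, 0.2, -2.4]
opening: 0.0638
grip_force: 43.5
```

```bash
cat > w.py <<'E'
from h import *
f=[]
for _ in range(5): f.append(status.get_obs()["contact_force"][2]); cam("side")
print("Fz",np.round(f,2),"mean",np.mean(f).round(2),"z",status.get_obs()["tool_pos"].round(4),status.get_obs()["wrist_torque"].round(3))
E
python3 w.py
```

```text
Fz [-2.45 -1.69 -2.61 -1.87 -0.77] mean -1.88 z [ 0.4703 -0.2106  0.1764] [ 0.002 -0.033  0.06 ]
```

A weighs about 0.19 kg, so it is a light one. I'll set it back by exactly the lift.

Emit:
arm_command --increments '[{"slide":[0,0,0.012],"spin":0,"gripper":0.2},{"slide":[0,0,0.02],"spin":0,"gripper":0.2},{"slide":[0,0,0.025],"spin":0,"gripper":0.2},{"slide":[0,0,0.0275],"spin":0,"gripper":0.2},{"slide":[0,0,0.0295],"spin":0,"gripper":0.2},{"slide":[0,0,0.03],"spin":0,"gripper":0.2},{"slide":[0,0,0.03],"spin":0,"gripper":0.2}]'

```text
t: 11.2
tool_pos: [0.4705, -0.2109, 0.1501]
tool_rot: [-1.156, -2.918, 0.0]
contact_force: [-10.8, 5.9, 20.7]
opening: 0.0635
grip_force: 45.1
```

```bash
python3 w.py
```

```text
Fz [20.65 20.71 20.1  21.25 21.38] mean 20.82 z [ 0.4705 -0.2109  0.15  ] [ 1.009  2.074 -0.018]
```

Emit:
arm_command --increments '[{"slide":[0,0,-0.002],"spin":0,"gripper":0.2},{"slide":[0,0,-0.0025],"spin":0,"gripper":0.2},{"slide":[0,0,-0.0025],"spin":0,"gripper":0.2}]'

```text
t: 11.7
tool_pos: [0.4708, -0.2109, 0.1497]
tool_rot: [1.157, 2.92, -0.0]
contact_force: [-0.6, 0.9, 5.2]
opening: 0.0636
grip_force: 44.3
```

```bash
python3 w.py; python3 g.py
```

```text
Fz [5.23 5.62 5.14 5.53 5.84] mean 5.47 z [ 0.4708 -0.2109  0.1497] [0.134 0.111 0.   ]
t 11.95 pos [ 0.4708 -0.2109  0.1497] yaw 46.8 q [-0.57 -0.06  1.99  0.    1.21 -1.38] op 0.0639 grip 44.3 F [-0.75  1.61  4.98]
```

Emit:
arm_command --increments '[{"slide":[0,0,0],"spin":0,"gripper":0.7},{"slide":[0,0,0],"spin":0,"gripper":1},{"slide":[0,0,0],"spin":0,"gripper":1},{"slide":[0,0,-0.02],"spin":0,"gripper":1},{"slide":[0,0,-0.05],"spin":0,"gripper":1},{"slide":[0,0,-0.08],"spin":0,"gripper":1},{"slide":[0,0,-0.085],"spin":0,"gripper":1}]'

```text
t: 12.53
tool_pos: [0.4725, -0.212, 0.24]
tool_rot: [1.154, 2.913, -0.003]
contact_force: [0.7, 0.2, 0.9]
opening: 0.0856
grip_force: 0.0
```

```bash
python3 g.py .4985 -.299 .235 -12.4
```

```text
t 12.53 pos [ 0.4725 -0.212   0.24  ] yaw 46.8 q [-0.57 -0.16  1.93  0.    1.37 -1.38] op 0.0856 grip 0.0 F [0.68 0.16 0.94]
slide [-0.0785 -0.0456  0.0056]
spin 59.2
```

Emit:
arm_command --increments '[{"slide":[-0.02,-0.012,0],"spin":7,"gripper":1},{"slide":[-0.04,-0.024,0],"spin":14,"gripper":1},{"slide":[-0.06,-0.036,0],"spin":21,"gripper":1},{"slide":[-0.0785,-0.0456,0],"spin":28,"gripper":1},{"slide":[-0.0785,-0.0456,0],"spin":35,"gripper":1},{"slide":[-0.0785,-0.0456,0],"spin":42,"gripper":1},{"slide":[-0.0785,-0.0456,0],"spin":49,"gripper":1},{"slide":[-0.0785,-0.0456,0],"spin":56,"gripper":1}]'

```text
t: 13.2
tool_pos: [0.4962, -0.2978, 0.2332]
tool_rot: [-2.398, -2.027, 0.0]
contact_force: [-0.4, 0.0, 0.2]
opening: 0.0856
grip_force: 0.0
```

Emit:
arm_command --increments '[{"slide":[0,0,0],"spin":3.2,"gripper":1},{"slide":[0,0,0],"spin":3.2,"gripper":1},{"slide":[0,0,0],"spin":3.2,"gripper":1}]'

```text
t: 13.45
tool_pos: [0.4963, -0.2976, 0.2336]
tool_rot: [-2.447, -1.969, 0.0]
contact_force: [-0.0, 0.2, 0.2]
opening: 0.0853
grip_force: 0.0
```

```bash
python3 g.py .4985 -.299 .149 -12.4; python3 m4.py
```

```text
t 13.45 pos [ 0.4963 -0.2976  0.2336] yaw -12.3 q [-0.67 -0.    1.79  0.    1.36 -0.45] op 0.0853 grip 0.0 F [-0.02  0.2   0.18]
slide [-0.0009  0.0026  0.0846]
spin 0.1
lid knob [0.54472845 0.18880924 0.12      ]
(array([376.9, 270.3]), array([ 0.5631, -0.2328]), np.float64(0.00058), 37) r 0.0562 ang 15.7 close yaw 105.7 sideproj [313. 284.] [314. 330.]
[] mean [ 0.5631 -0.2328]
```

Emit:
arm_command --increments '[{"slide":[-0.001,0.002,0.03],"spin":0,"gripper":1},{"slide":[-0.001,0.002,0.06],"spin":0,"gripper":1},{"slide":[-0.001,0.002,0.08],"spin":0,"gripper":1},{"slide":[-0.001,0.002,0.084],"spin":0,"gripper":1},{"slide":[-0.001,0.002,0.084],"spin":0,"gripper":1},{"slide":[-0.001,0.002,0.084],"spin":0,"gripper":0.2},{"slide":[-0.001,0.002,0.084],"spin":0,"gripper":0.2},{"slide":[-0.001,0.002,0.084],"spin":0,"gripper":0.2}]' --newtons 40

```text
t: 14.22
tool_pos: [0.4995, -0.3, 0.153]
tool_rot: [2.445, 1.965, 0.002]
contact_force: [1.5, -1.2, 3.8]
opening: 0.062
grip_force: 44.0
```

```bash
python3 g.py .4985 -.299 .149 -12.4
```

```text
t 14.22 pos [ 0.4995 -0.3     0.153 ] yaw -12.4 q [-0.67  0.09  1.84  0.    1.21 -0.45] op 0.062 grip 44.0 F [ 1.52 -1.2   3.82]
slide [ 0.0008 -0.0012  0.004 ]
spin -0.0
```

Emit:
arm_command --increments '[{"slide":[0,0,0],"spin":0,"gripper":0.2},{"slide":[0,0,-0.006],"spin":0,"gripper":0.2},{"slide":[0,0,-0.015],"spin":0,"gripper":0.2},{"slide":[0,0,-0.025],"spin":0,"gripper":0.2},{"slide":[0,0,-0.03],"spin":0,"gripper":0.2},{"slide":[0,0,-0.03],"spin":0,"gripper":0.2},{"slide":[0,0,-0.03],"spin":0,"gripper":0.2}]'

```text
t: 14.8
tool_pos: [0.4984, -0.2993, 0.1811]
tool_rot: [2.448, 1.967, 0.0]
contact_force: [-0.3, 0.2, -1.7]
opening: 0.0618
grip_force: 43.7
```

```bash
python3 w.py
```

```text
Fz [-1.75 -2.06 -1.38 -0.89 -1.89] mean -1.59 z [ 0.4979 -0.2989  0.1797] [ 0.02  -0.012  0.037]
```

B is also light, at about 0.16 kg. I'll set it back.

Emit:
arm_command --increments '[{"slide":[0,0,0.012],"spin":0,"gripper":0.2},{"slide":[0,0,0.02],"spin":0,"gripper":0.2},{"slide":[0,0,0.0245],"spin":0,"gripper":0.2},{"slide":[0,0,0.026],"spin":0,"gripper":0.2},{"slide":[0,0,0.027],"spin":0,"gripper":0.2},{"slide":[0,0,0.0275],"spin":0,"gripper":0.2},{"slide":[0,0,0.0275],"spin":0,"gripper":0.2}]'

```text
t: 15.63
tool_pos: [0.4983, -0.2992, 0.153]
tool_rot: [2.448, 1.967, 0.0]
contact_force: [-0.2, -0.2, -1.0]
opening: 0.0619
grip_force: 43.6
```

```bash
python3 g.py
```

```text
t 15.63 pos [ 0.4983 -0.2992  0.153 ] yaw -12.4 q [-0.67  0.09  1.84 -0.    1.21 -0.45] op 0.0619 grip 43.6 F [-0.23 -0.24 -1.02]
```

Nearly down, so a touch lower.

Emit:
arm_command --increments '[{"slide":[0,0,0.0005],"spin":0,"gripper":0.2},{"slide":[0,0,0.001],"spin":0,"gripper":0.2},{"slide":[0,0,0.001],"spin":0,"gripper":0.2}]'

```text
t: 15.88
tool_pos: [0.4985, -0.2994, 0.1529]
tool_rot: [2.448, 1.967, 0.0]
contact_force: [-2.1, 1.5, 4.5]
opening: 0.0622
grip_force: 43.5
```

```bash
python3 g.py
```

```text
t 15.88 pos [ 0.4985 -0.2994  0.1529] yaw -12.4 q [-0.67  0.09  1.84 -0.    1.21 -0.45] op 0.0622 grip 43.5 F [-2.14  1.51  4.46]
```

Emit:
arm_command --increments '[{"slide":[0,0,0],"spin":0,"gripper":0.7},{"slide":[0,0,0],"spin":0,"gripper":1},{"slide":[0,0,0],"spin":0,"gripper":1},{"slide":[0,0,-0.02],"spin":0,"gripper":1},{"slide":[0,0,-0.05],"spin":0,"gripper":1},{"slide":[0,0,-0.08],"spin":0,"gripper":1},{"slide":[0,0,-0.082],"spin":0,"gripper":1}]'

```text
t: 16.47
tool_pos: [0.5006, -0.3009, 0.2408]
tool_rot: [2.44, 1.961, 0.004]
contact_force: [1.3, -0.6, 0.8]
opening: 0.0854
grip_force: 0.0
```

```bash
python3 g.py .5615 -.2327 .235 105.7
```

```text
t 16.47 pos [ 0.5006 -0.3009  0.2408] yaw -12.4 q [-0.67 -0.    1.78  0.    1.36 -0.45] op 0.0854 grip 0.0 F [ 1.34 -0.63  0.78]
slide [0.0798 0.0447 0.0059]
spin 61.9
```

Emit:
arm_command --increments '[{"slide":[0.02,0.012,0],"spin":7,"gripper":1},{"slide":[0.04,0.024,0],"spin":14,"gripper":1},{"slide":[0.06,0.036,0],"spin":21,"gripper":1},{"slide":[0.08,0.0455,0],"spin":28,"gripper":1},{"slide":[0.08,0.0455,0],"spin":35,"gripper":1},{"slide":[0.08,0.0455,0],"spin":42,"gripper":1},{"slide":[0.08,0.0455,0],"spin":49,"gripper":1},{"slide":[0.08,0.0455,0],"spin":56,"gripper":1}]'

```text
t: 17.13
tool_pos: [0.56, -0.2306, 0.2333]
tool_rot: [-3.088, -0.579, 0.0]
contact_force: [-0.4, 0.2, 0.1]
opening: 0.0855
grip_force: 0.0
```

Emit:
arm_command --increments '[{"slide":[0,0,0],"spin":5.9,"gripper":1},{"slide":[0,0,0],"spin":5.9,"gripper":1},{"slide":[0,0,0],"spin":5.9,"gripper":1}]'

```text
t: 17.38
tool_pos: [0.5598, -0.2308, 0.2334]
tool_rot: [-3.112, -0.432, 0.0]
contact_force: [0.1, 1.1, 0.5]
opening: 0.0857
grip_force: 0.0
```

```bash
python3 g.py .5615 -.2327 .149 105.7; python3 m4.py
```

```text
t 17.38 pos [ 0.5598 -0.2308  0.2334] yaw -74.2 q [-0.51  0.06  1.73  0.    1.36  0.78] op 0.0857 grip 0.0 F [0.14 1.11 0.53]
slide [0.0011 0.0023 0.0844]
spin 0.1
lid knob [0.5445618  0.18862456 0.12      ]
(array([409. , 300.7]), array([ 0.4964, -0.3002]), np.float64(0.00059), 36) r 0.0537 ang -103.6 close yaw 166.4 sideproj [281. 326.] [286. 372.]
[] mean [ 0.4964 -0.3002]
```

Emit:
arm_command --increments '[{"slide":[0.001,0.001,0.03],"spin":0,"gripper":1},{"slide":[0.001,0.001,0.06],"spin":0,"gripper":1},{"slide":[0.001,0.001,0.08],"spin":0,"gripper":1},{"slide":[0.001,0.001,0.084],"spin":0,"gripper":1},{"slide":[0.001,0.001,0.084],"spin":0,"gripper":1},{"slide":[0.001,0.001,0.084],"spin":0,"gripper":0.2},{"slide":[0.001,0.001,0.084],"spin":0,"gripper":0.2},{"slide":[0.001,0.001,0.084],"spin":0,"gripper":0.2}]' --newtons 55

```text
t: 18.15
tool_pos: [0.5627, -0.2328, 0.153]
tool_rot: [3.108, 0.428, 0.007]
contact_force: [0.9, -3.2, 2.4]
opening: 0.0634
grip_force: 61.5
```

```bash
python3 g.py
```

```text
t 18.15 pos [ 0.5627 -0.2328  0.153 ] yaw -74.3 q [-0.51  0.15  1.77 -0.    1.21  0.78] op 0.0634 grip 61.5 F [ 0.86 -3.18  2.42]
```

Emit:
arm_command --increments '[{"slide":[0,0,0],"spin":0,"gripper":0.2},{"slide":[0,0,-0.006],"spin":0,"gripper":0.2},{"slide":[0,0,-0.015],"spin":0,"gripper":0.2},{"slide":[0,0,-0.025],"spin":0,"gripper":0.2},{"slide":[0,0,-0.03],"spin":0,"gripper":0.2},{"slide":[0,0,-0.03],"spin":0,"gripper":0.2},{"slide":[0,0,-0.03],"spin":0,"gripper":0.2}]'

```text
t: 18.73
tool_pos: [0.5612, -0.2315, 0.1804]
tool_rot: [3.112, 0.428, 0.001]
contact_force: [-0.5, -0.2, -4.3]
opening: 0.0632
grip_force: 61.3
```

```bash
python3 w.py; python3 g.py
```

```text
Fz [-4.3  -4.98 -4.09 -3.43 -4.78] mean -4.31 z [ 0.5608 -0.2313  0.1792] [-0.009  0.038 -0.031]
t 18.98 pos [ 0.5608 -0.2313  0.1792] yaw -74.3 q [-0.51  0.12  1.76  0.    1.27  0.78] op 0.063 grip 61.3 F [-0.17  0.07 -3.93]
```

C weighs about 0.44 kg, so it's the sugar. I'll raise it 15 cm.

Emit:
arm_command --increments '[{"slide":[0,0,-0.012],"spin":0,"gripper":0.2},{"slide":[0,0,-0.035],"spin":0,"gripper":0.2},{"slide":[0,0,-0.06],"spin":0,"gripper":0.2},{"slide":[0,0,-0.085],"spin":0,"gripper":0.2},{"slide":[0,0,-0.11],"spin":0,"gripper":0.2},{"slide":[0,0,-0.13],"spin":0,"gripper":0.2},{"slide":[0,0,-0.145],"spin":0,"gripper":0.2},{"slide":[0,0,-0.15],"spin":0,"gripper":0.2}]'

```text
t: 19.65
tool_pos: [0.5619, -0.2319, 0.3342]
tool_rot: [3.109, 0.428, 0.007]
contact_force: [0.7, 0.2, -3.8]
opening: 0.063
grip_force: 61.9
```

Emit:
arm_command --increments '[{"slide":[0,0,0],"spin":0,"gripper":0.2},{"slide":[0,0,0],"spin":0,"gripper":0.2},{"slide":[0,0,0],"spin":0,"gripper":0.2},{"slide":[0,0,0],"spin":0,"gripper":0.2}]'

```text
t: 19.98
tool_pos: [0.5605, -0.2312, 0.3276]
tool_rot: [-3.11, -0.428, 0.005]
contact_force: [0.1, 0.1, -4.6]
opening: 0.0632
grip_force: 61.9
```

```bash
python3 w.py; python3 g.py; python3 - <<'E'
from h import *
t=cam("top"); s=cam("side")
cv2.imwrite("pics/f.png",np.hstack([cv2.resize(t["bgr"][150:390,140:460],(400,300)),cv2.resize(s["bgr"][100:412,140:446],(294,300))]))
E
```

```text
Fz [-4.61 -4.06 -3.81 -5.03 -4.23] mean -4.35 z [ 0.561  -0.2315  0.3293] [0.028 0.022 0.007]
t 20.23 pos [ 0.561  -0.2315  0.3293] yaw -74.3 q [-0.51 -0.    1.63  0.    1.52  0.78] op 0.063 grip 61.9 F [ 0.42 -0.48 -4.89]
```

View pics/f.png

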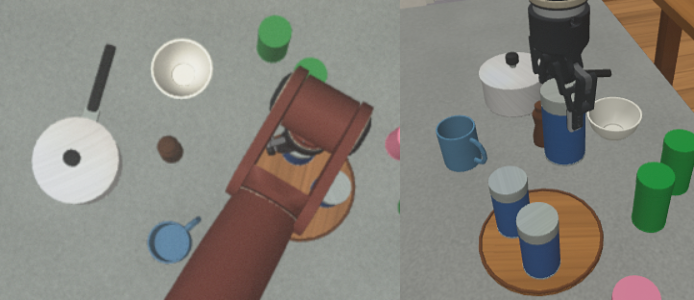

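The lid is level on the pan (crop 72,158). Two tins stand upright on the tray, at side crop (508,205) and (538,240). The sugar is held upright, well clear, with its underside at about 0.19 m.

```bash
python3 -c "
from station import order; print(order.finish_job())"
```

```text
the job is handed in; nothing more can be done
None
```

The job is handed in at about 20 s on the robot's clock: the lid is seated on its saucepan, the two light canisters (about 0.19 and 0.16 kg) are back on the tray, and the sugar (about 0.44 kg) is held upright and still, its underside about 17 cm above the tray.

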